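# Gauge the three port faces of a valve body

### The arm

A 6-joint arm with a two-finger parallel gripper is mounted at the origin on the work surface. World frame = base frame: x ahead of the robot, y to its left, z up, the work surface at z = 0. Lengths are in mm, angles in rad, forces in N, time in s.
With the tool pointing down it reaches from about 350 to 875 mm from the base axis. Payload 4.2 kg.
Tool frame: the origin (TCP) lies at the very end of the fingers, on their centre line; the grasp point (between the pads) lies 19 mm behind it (arm.pinch_z is the distance from the TCP to the grasp point, in mm); x points along the fingers, y is the direction in which the jaws open and shut, and the axes are right-handed (so a half turn about x gives the same grasp; the last joint's range is limited). The gripper opens to 85 mm and grips with 20 to 120 N. Pads are 22 mm wide; open, the fingers measure 114 mm over their backs; the gripper's body (76 mm by 85 mm) begins 54 mm behind the grasp point. The pads swing forward as they close: fully open they stand 13 mm farther back than shut.
Start: joints at [-0.961, 0.385, 0.008, 0, -1.194, -0.259], TCP at [214.795, -586.909, 231.312] pointing down, gripper open.
Joint ranges: [-3.14, 3.14], [-1.21, 2.06], [-1.07, 1.41], [-3.16, 2.05], [-2.99, -0.16], [-3.1, 3.1]. Speed limits (rad/s): [2.79, 2.79, 3.14, 3.14, 3.14, 3.14].

### API

Orientations are given as a unit quaternion [x, y, z, w].
In Python, from bench import arm gives the robot as it stands.
- The arm moves only by the tool drive_tool, never from a script. Its argument "motion" is a list of rows, each a list of 4 numbers: the shift along the tool's x, y, z in mm, then the turn about the tool's x in degrees. In form: [[dx, dy, dz, spin], ...]. A call has 1 to 10 rows; each row shifts and turns the commanded pose from where the row before left it, along the tool's axes as they then stand; what a row does not reach is not made up. A row lasts 1/12 s, in which the tool goes at most 41.7 mm and 7.16 degrees, less where a joint would pass 70% of its speed; a pose out of reach is approached as far as the arm can. A call with a gripper value outside its range is refused whole. "grip" is the finger opening in mm, from 0 to 85.4, set as the call begins (left out, the last holds). The fingers move at their own pace and stop on an object; the grip force is fixed at half the most. Time passes only in rows, so rows that do not move let the fingers close. It gives the time, the measured TCP pose, the force and the opening at its end, in the units of the state.
- arm.read_state(): the state, without advancing time (a new reading comes with each control period).
- arm.get_image(name): name is "scene" or "side" or "wrist"; returns the picture (480x640x3 uint8, red, green, blue); there is no depth.
- arm.calibration(name): a dict with "K" (3x3 intrinsics, pixels), "eye" and "attitude" of the camera in the world; the wrist camera has in their place "T_tool_cam" (4x4, takes a point from camera to tool coordinates, whose origin is the TCP and whose axes are the tool frame's). Camera axes: x right, y up, looking along -z (the intrinsics and any distortion apply to the point x, -y, -z); pixel columns grow to the right and rows downward; lengths in mm; the calibration is good to about 2 mm. A picture is of the moment at which its call begins: read the wrist's pose just before it. calibration takes no time and is no camera call.
- arm.job_done(): hands the job in, once; it reports no verdict.
The state is a dict: "clock": time; "joints": joint angles; "joint_vel": joint speeds; "joint_efforts": joint torques, N m; "position": TCP position; "ee_rot": TCP orientation; "contact_force": force on the tool from outside, world axes, zero at the start; "wrist_torque": the same for the moment, N m; "gripper_width": finger opening in mm.
Only numpy, scipy, OpenCV 4.12 (cv2) and the standard library are available. Lean on these libraries where they do the work, as an engineer would, in place of code of your own. Each camera call takes 0.05 s, during which the arm holds its last target. There are 200 camera calls.

### The job

Pick up the aluminium valve body and check its three port faces at the dial gauge in the order red, yellow, blue: hold each painted disc square against the orange stylus button, press the plunger in about 10 mm for half a second without ramming it to its stop, turning the part from face to face. Then set the valve body down gently (not dropped), upright and flat in the middle of the green tray, let go, and leave everything else on the bench where it is.

Things in the scene. Friction and masses are not known exactly. Their poses are not given: they have to be found in the camera images.
- valve: Aluminium tee-shaped valve body, 0.55 kg, upright. Origin: centre of its underside, z up its axis. Round body 62 mm wide, 58 high; on it a brass eight-sided neck, 36 mm across flats (flats face +x and every 45 deg), from 58 to 103 mm up: grip here. Three port flanges, 54 mm diameter, centres 34 mm up, flat faces 60 mm from the axis: yellow +x, red +y, blue -y, each with a 36 mm painted disc.
- red_face (a point): Centre of the red painted disc on the +y port face: at (0, 60, 34) mm in the valve's frame.
- yellow_face (a point): Centre of the yellow painted disc on the +x port face: at (60, 0, 34) mm in the valve's frame.
- blue_face (a point): Centre of the blue painted disc on the -y port face: at (0, -60, 34) mm in the valve's frame.
- gauge: Fixed dial gauge on a grey stand, white dial (62 mm) facing up. Origin: on the bench under the dial's centre. Its plunger points along the gauge's -x, 80 mm above the bench, tip 80 mm from the origin when free; parts are pressed on towards the gauge's +x. Base 110 x 85 mm (x -40 to +70), 28 mm high; dial case 67 to 93 mm high; column at x = +48 mm, 143 mm high.
- stylus (a point): Centre of the front of the flat orange stylus button (14 mm diameter, 6 mm thick) at the plunger's tip, 80 mm above the bench; it moves with the plunger.
- plunger (a joint): How far the plunger is pushed in, m: 0 free, 0.022 hard against its stop. Sprung: about 1 N at the start, 2 N at 10 mm.
- tray: Fixed green plastic tray for checked parts, 190 (x) x 170 (y) mm outside, walls 4 mm thick and 22 mm high. Origin: centre of its underside; its floor is 4 mm above the bench.
- rough_valve: Bystander: dark unpainted valve body of the same shape and size, origin at the centre of its underside. Leave alone.
- water: Bystander: clear water bottle, 64 mm diameter, 200 mm high, origin at the centre of its underside.
- grease: Bystander: can, 72 mm diameter, 100 mm high, yellow label, origin at the centre of its underside.
- wrench: Bystander: steel wrench lying flat, 190 mm long along its x.
- screwdriver: Bystander: screwdriver lying flat with a red handle, 190 mm long along its x.
- vblock: Bystander: steel block 75 x 50 x 25 mm, origin at the centre of its underside.
Things that resemble listed ones, but are neither listed nor needed, are in the scene too. What is shaped like the valve but brown is not meant. What is shaped like the gauge but pink is not meant.

How it is judged:
By the outcome, as a careful person would: the job done as asked, in the order asked, and still so for the second after the job is handed in, with the robot touching nothing.
It also fails if it takes over 69 s, if anything falls off the work surface, if the arm or the gripper's body presses on something with over 40 N, if the wrist force passes 120 N, or if a joint passes its speed limit or range.

## Working session

There is one attempt and no reset: what is moved stays moved. The work goes in short steps, Python scripts to look and compute and a tool call to move; the robot and the scene stay as the last step left them, time stands still between calls to the robot, and variables do not carry over. Pictures are saved under pics/ and viewed, about 8 in all and at most 12, crops included, and the job is handed in when it is done.

Besides the shell and the picture viewer there is one more tool, called after "Request:" as name([rows], argument=value, ...), one row to a line, values as JSON. drive_tool: Moves the arm, as the interface text tells. Its arguments: {"type":"object","properties":{"motion":{"type":"array"},"grip":{"type":"number"}},"required":["motion"]}

```bash
mkdir -p pics; ls; python3 - <<'E'
from bench import arm
import cv2,numpy as np
print(arm.read_state())
for n in ["scene","side","wrist"]:
    c=arm.calibration(n); print(n,{k:np.round(np.array(v),4).tolist() if not isinstance(v,str) else v for k,v in c.items()})
    im=arm.get_image(n); np.save(f"pics/{n}0.npy",im); cv2.imwrite(f"pics/{n}0.png",im[:,:,::-1])
E
```

```text
pics
{'clock': 0.0, 'joints': array([-9.61403262e-01,  3.85539806e-01,  6.59014622e-03, -5.08703104e-04,
       -1.19402939e+00, -2.58602874e-01]), 'joint_vel': array([ 0.00129418, -0.00013565,  0.00022445,  0.00060814, -0.00021297,
        0.00118534]), 'joint_efforts': array([ 5.73446596e-04, -3.92289233e+01,  1.88404083e+01,  4.18617189e+00,
       -4.57664268e-03, -9.93366882e-06]), 'position': array([ 214.58036683, -586.35878609,  230.21631758]), 'ee_rot': array([-0.12255227,  0.6964421 ,  0.12409319,  0.69609642]), 'contact_force': array([-0.42085274,  0.12893461,  0.46329573]), 'wrist_torque': array([ 0.02921368, -0.01364016,  0.00408285]), 'gripper_width': 85.3784969240151}
scene {'K': [[434.6146, 0.0, 316.0189], [0.0, 434.6146, 240.8568], [0.0, 0.0, 1.0]], 'eye': [838.0853, -427.9661, 815.5511], 'attitude': [0.3081, 0.107, 0.3154, 0.8911]}
side {'K': [[567.8115, 0.0, 317.285], [0.0, 567.8115, 238.1578], [0.0, 0.0, 1.0]], 'eye': [217.9271, 1181.018, 745.7997], 'attitude': [-0.055, 0.5015, 0.858, -0.0962]}
wrist {'K': [[397.9352, 0.0, 320.2608], [0.0, 397.9352, 236.6852], [0.0, 0.0, 1.0]], 'T_tool_cam': [[-0.0005, 0.3288, -0.9444, -143.3522], [1.0, 0.0007, -0.0003, 0.2837], [0.0005, -0.9444, -0.3288, -84.1146], [0.0, 0.0, 0.0, 1.0]]}
```

View pics/scene0.png

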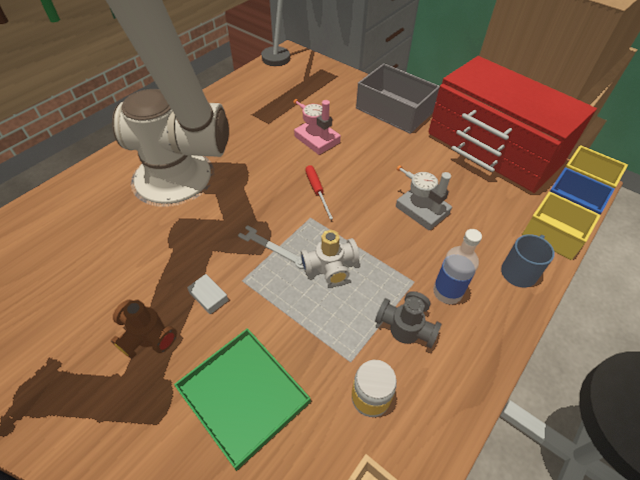

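View pics/side0.png

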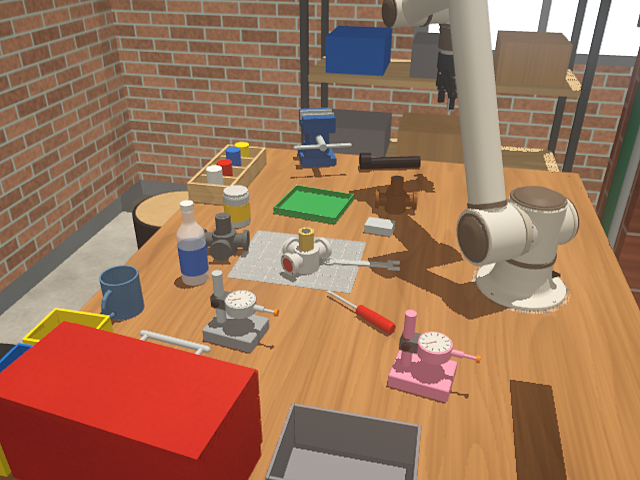

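```bash
cat > h.py <<'E'
import numpy as np,cv2
from bench import arm
from scipy.spatial.transform import Rotation as R
def campose(n,st=None):
    c=arm.calibration(n)
    if n!="wrist": return np.array(c["K"]),R.from_quat(c["attitude"]).as_matrix(),np.array(c["eye"])
    T=np.array(c["T_tool_cam"]); r=R.from_quat(st["ee_rot"]).as_matrix()
    return np.array(c["K"]),r@T[:3,:3],r@T[:3,3]+st["position"]
def ray(n,uv,st=None):
    K,r,e=campose(n,st); p=np.linalg.solve(K,[uv[0],uv[1],1]); d=r@[p[0],-p[1],-p[2]]
    return e,d/np.linalg.norm(d)
def onz(n,uv,z,st=None):
    e,d=ray(n,uv,st); return e+d*(z-e[2])/d[2]
def tri(rays):
    A=sum(np.eye(3)-np.outer(d,d) for e,d in rays); b=sum((np.eye(3)-np.outer(d,d))@e for e,d in rays)
    p=np.linalg.solve(A,b); return p,[np.linalg.norm(np.cross(p-e,d)) for e,d in rays]
def proj(n,p,st=None):
    K,r,e=campose(n,st); q=r.T@(np.array(p)-e); q=K@[q[0],-q[1],-q[2]]; return q[:2]/q[2]
def blobs(im,lo,hi,roi,amin=8):
    x0,y0,x1,y1=roi; h=cv2.cvtColor(im[y0:y1,x0:x1],cv2.COLOR_RGB2HSV)
    n,l,s,c=cv2.connectedComponentsWithStats(cv2.inRange(h,lo,hi))
    return [(np.round(c[i]+[x0,y0],1).tolist(),s[i].tolist()) for i in range(1,n) if s[i][4]>=amin]
E
python3 - <<'E'
from h import *
s=np.load("pics/scene0.npy");d=np.load("pics/side0.npy")
cr=lambda im,x,y,w,h:cv2.resize(im[y:y+h,x:x+w],(400,300),interpolation=cv2.INTER_CUBIC)
o=np.vstack([np.hstack([cr(s,290,220,80,60+0),cr(s,385,150,80,60)]),np.hstack([cr(d,265,220,80,60),cr(d,200,280,100,75)])])
cv2.imwrite("pics/crops.png",o[:,:,::-1])
print("orange s",blobs(s,(5,150,120),(18,255,255),(390,155,420,185),3)); print("orange d",blobs(d,(5,170,150),(18,255,255),(262,300,290,325),3))
print("dial s",blobs(s,(0,0,170),(179,60,255),(400,165,445,200),30)); print("dial d",blobs(d,(0,0,170),(179,60,255),(215,280,262,320),30))
print("tray s",blobs(s,(50,100,40),(80,255,255),(150,310,330,480),200))
m=cv2.inRange(cv2.cvtColor(s,cv2.COLOR_RGB2HSV),(50,100,40),(80,255,255)); m[:310]=0;m[:,330:]=0
c=max(cv2.findContours(m,0,2)[0],key=cv2.contourArea); print(cv2.approxPolyDP(c,8,True)[:,0].tolist())
m=cv2.inRange(cv2.cvtColor(d,cv2.COLOR_RGB2HSV),(50,100,40),(80,255,255)); m[:180]=0;m[230:]=0;m[:,:260]=0;m[:,370:]=0
c=max(cv2.findContours(m,0,2)[0],key=cv2.contourArea); print(cv2.approxPolyDP(c,4,True)[:,0].tolist())
E
```

```text
orange s [([398.7, 167.4], [6, 10, 7, 6, 20])]
orange d [([275.7, 312.1], [11, 9, 6, 7, 30])]
dial s [([422.7, 179.4], [0, 3, 38, 22, 378])]
dial d [([240.3, 299.1], [10, 10, 31, 19, 439]), ([257.5, 306.7], [39, 24, 8, 6, 34]), ([254.7, 317.2], [33, 34, 14, 6, 57])]
tray s [([242.0, 396.7], [24, 19, 136, 142, 9923])]
[[247, 329], [174, 384], [236, 470], [309, 402]]
[[274, 213], [334, 223], [353, 194], [296, 185]]
```

View pics/crops.png

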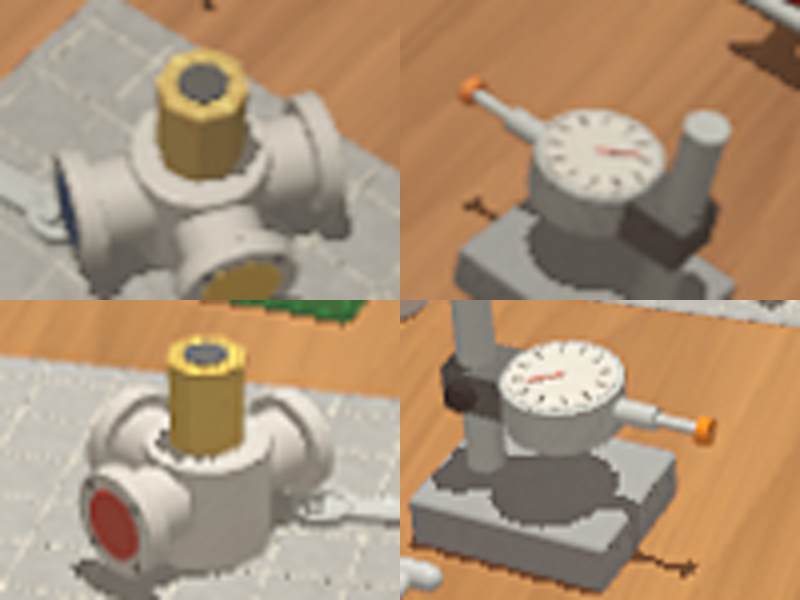

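```bash
python3 - <<'E'
from h import *
s=np.load("pics/scene0.npy");d=np.load("pics/side0.npy")
print("yel s",blobs(s,(15,90,60),(30,255,255),(325,263,355,292),10)); print("red d",blobs(d,(0,120,60),(12,255,255),(278,252,300,275),10)+blobs(d,(170,120,60),(179,255,255),(278,252,300,275),10))
print("blue s",blobs(s,(100,80,20),(130,255,255),(295,245,312,275),5))
T=lambda a,b:[np.round(x,1).tolist() for x in tri([ray("scene",a),ray("side",b)])]
top=T((330.4,236.9),(306.2,231)); print("neck top",top)
sty=T((398.7,167.4),(275.7,312.1)); print("stylus",sty)
dial=T((425,181),(240.5,300.75)); print("dial",dial)
v=np.array(dial[0])-sty[0]; print("gauge len,yaw",np.linalg.norm(v[:2]),np.degrees(np.arctan2(v[1],v[0])))
for n,im,cs,a in (("scene",None,[[247,329],[174,384],[236,470],[309,402]],0),("side",None,[[274,213],[334,223],[353,194],[296,185]],0)):
    P=[onz(n,c,22) for c in cs]; print(n,np.round(P,0)[:,:2].tolist(),np.mean(P,0))
for n,uv in (("scene",(338.4,277)),("side",(288,265))): print(n,onz(n,uv,34))
E
```

```text
yel s [([337.6, 277.4], [5, 9, 16, 11, 118])]
red d [([287.2, 264.6], [5, 6, 10, 14, 91])]
blue s []
neck top [[503.3, 36.7, 100.3], [1.7, 1.7]]
stylus [[491.5, 331.4, 80.0], [0.6, 0.6]]
dial [[568.0, 321.7, 87.8], [2.2, 2.2]]
gauge len,yaw 77.11251519695101 -7.226392079472885
scene [[483.0, -204.0], [457.0, -368.0], [648.0, -397.0], [671.0, -237.0]] [ 564.82640913 -301.21663977   22.        ]
side [[650.0, -186.0], [473.0, -165.0], [454.0, -361.0], [638.0, -386.0]] [ 553.78895067 -274.41886693   22.        ]
scene [554.81808133   3.88515175  34.        ]
side [533.41611617  89.5271403   34.        ]
```

Request:
drive_tool([
  [0, 0, 0, -7],
  [0, 0, 0, -7],
  [0, 0, 0, -7],
  [0, 0, 0, -7],
  [0, 0, 0, -7],
  [0, 0, 0, -7],
  [0, 0, 0, -7],
  [0, 0, 0, -7],
  [0, 0, 0, -7],
  [0, 0, 0, -7],
])

```text
clock: 0.98
position: [214.7, -586.7, 230.8]
ee_rot: [-0.502, 0.498, 0.502, 0.498]
contact_force: [0.8, 0.4, -0.0]
gripper_width: 85.4
```

Request:
drive_tool([
  [0, 0, 0, -7],
  [0, 0, 0, -7],
  [0, -20, 20, 0],
  [0, -20, 36, 0],
  [0, -20, 36, 0],
  [0, -20, 36, 0],
  [0, -20, 36, 0],
  [0, -20, 36, 0],
  [0, -20, 36, 0],
  [0, -20, 36, 0],
])

```text
clock: 1.82
position: [303.5, -282.3, 231.2]
ee_rot: [-0.557, 0.435, 0.557, 0.435]
contact_force: [1.6, 0.2, 0.8]
gripper_width: 85.8
```

Request:
drive_tool([
  [0, -20, 36, 0],
  [0, -20, 36, 0],
  [0, -20, 36, 0],
  [0, -20, 36, 0],
  [0, -20, 36, 0],
  [0, -20, 36, 0],
  [0, -20, 20, 0],
  [0, -10, 0, 0],
  [0, 0, 0, 0],
  [0, 0, 0, 0],
])

```text
clock: 2.65
position: [391.3, -18.9, 230.9]
ee_rot: [-0.557, 0.435, 0.558, 0.434]
contact_force: [0.3, -0.5, -0.6]
gripper_width: 85.2
```

```bash
cat > snap.py <<'E'
import sys; from h import *
n,t=sys.argv[1:3]; st=arm.read_state(); im=arm.get_image(n)
np.savez(f"pics/{t}.npz",im=im,**st); cv2.imwrite(f"pics/{t}.png",im[:,:,::-1])
r=R.from_quat(st["ee_rot"]).as_matrix(); print("pos",st["position"].round(1),"zyaw",np.degrees(np.arctan2(r[1,2],r[0,2])).round(2),"x",r[:,0].round(3),"j",np.round(st["joints"],2))
E
python3 snap.py wrist w1
```

```text
pos [391.3 -18.9 230.9] zyaw 104.1 x [-0.002 -0.    -1.   ] j [ 0.37 -0.03 -0.51 -0.   -1.09 -0.13]
```

Request:
drive_tool([
  [0, -40, 8, 0],
  [0, -40, 8, 0],
  [0, -40, 8, 0],
  [0, 0, 0, 0],
  [0, 0, 0, 0],
])

```text
clock: 3.12
position: [502.6, 32.9, 229.9]
ee_rot: [-0.556, 0.436, 0.558, 0.435]
contact_force: [0.5, -0.4, -0.2]
gripper_width: 85.3
```

```bash
python3 snap.py wrist w2; python3 -c "
import cv2,numpy as np
cv2.imwrite('pics/w12.png',np.vstack([cv2.imread('pics/w1.png'),cv2.imread('pics/w2.png')])[:, :][:,:,:] if 0 else cv2.resize(np.hstack([cv2.imread('pics/w1.png')[:420,:430],cv2.imread('pics/w2.png')[:420,150:560]]),(800,400)))"
```

```text
pos [502.6  32.9 229.9] zyaw 103.97 x [-0.003 -0.001 -1.   ] j [ 0.39  0.18 -0.28 -0.   -1.11 -0.14]
```

View pics/w2.png

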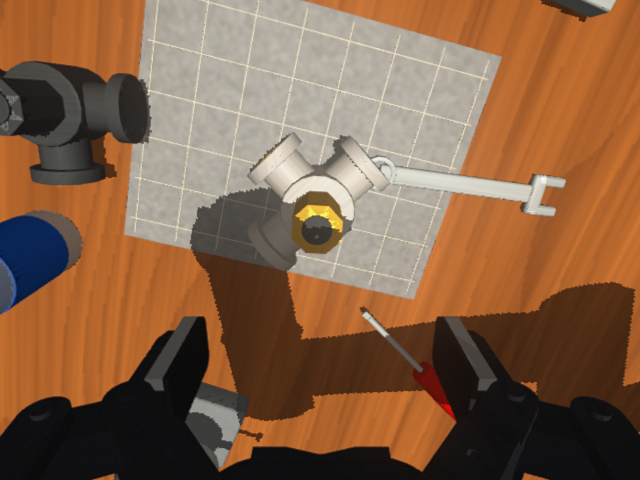

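```bash
python3 - <<'E'
from h import *
P={}
rays=[]
for t in ("w1","w2"):
    f=np.load(f"pics/{t}.npz"); im=f["im"]; g=proj("wrist",(503,36,103),f)
    x,y=g.astype(int); roi=(x-45,y-45,x+45,y+45)
    b=blobs(im,(15,110,60),(32,255,255),roi,60); k=blobs(im,(0,0,0),(179,110,110),(x-25,y-25,x+25,y+25),60)
    print(t,g,b,k)
    c=im[max(0,y-75):y+75,max(0,x-75):x+75]; cv2.imwrite(f"pics/{t}c.png",cv2.resize(c,(400,400),interpolation=cv2.INTER_CUBIC)[:,:,::-1]); print(x-75,y-75)
a=np.hstack([cv2.imread("pics/w1c.png"),cv2.imread("pics/w2c.png")]); cv2.imwrite("pics/wc.png",a)
E
```

```text
w1 [155.48259302 257.3770337 ] [([163.6, 247.8], [17, 7, 69, 64, 2461])] [([151.8, 259.4], [7, 14, 31, 28, 633])]
80 182
w2 [319.29248422 227.73004827] [([316.7, 220.1], [17, 10, 52, 62, 1883])] [([316.3, 230.1], [8, 14, 30, 29, 695])]
244 152
```

View pics/wc.png

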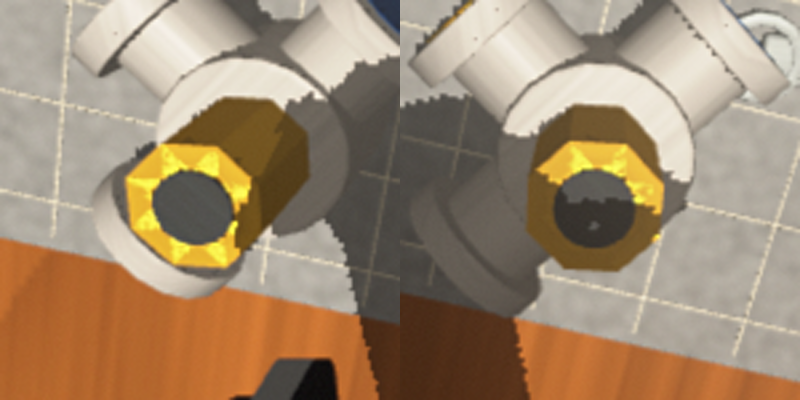

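```bash
python3 - <<'E'
from h import *
f=[np.load(f"pics/{t}.npz") for t in ("w1","w2")]
p,e=tri([ray("wrist",(152,259.5),f[0]),ray("wrist",(317,229.5),f[1])]); print(p,e)
q=[onz("wrist",u,103,g)for u,g in(((152,259.5),f[0]),((317,229.5),f[1]))]; print(q)
r=R.from_quat(f[1]["ee_rot"]).as_matrix(); print("in tool",r.T@(q[1]-f[1]["position"]))
E
```

```text
[504.43584256  36.91749144 105.58956197] [np.float64(0.06550454001016873), np.float64(0.06550454001015923)]
[array([505.29776125,  38.31133026, 103.        ]), array([504.27166062,  37.68385181, 103.        ])]
in tool [126.92666433  -3.13986415   4.27810604]
```

Request:
drive_tool([
  [10, -3, 4, 0],
  [25, 0, 0, 0],
  [30, 0, 0, 0],
  [30, 0, 0, 0],
  [25, 0, 0, 0],
  [20, 0, 0, 0],
  [12, 0, 0, 0],
  [8, 0, 0, 0],
  [4, 0, 0, 0],
  [0, 0, 0, 0],
])

```text
clock: 4.0
position: [503.4, 37.9, 67.1]
ee_rot: [-0.557, 0.435, 0.558, 0.435]
contact_force: [-0.8, -0.4, 0.2]
gripper_width: 85.5
```

Request:
drive_tool([
  [0, 0, 0, 0],
  [0, 0, 0, 0],
  [0, 0, 0, 0],
  [0, 0, 0, 0],
  [0, 0, 0, 0],
  [0, 0, 0, 0],
  [0, 0, 0, 0],
  [0, 0, 0, 0],
  [0, 0, 0, 0],
  [0, 0, 0, 0],
], grip=20)

```text
clock: 4.83
position: [504.3, 38.4, 68.2]
ee_rot: [0.558, -0.435, -0.557, -0.435]
contact_force: [-2.0, 0.4, 5.6]
gripper_width: 35.4
```

Request:
drive_tool([
  [-3, 0, 0, 0],
  [-6, 0, 0, 0],
  [-10, 0, 0, 0],
  [-15, 0, 0, 0],
  [-20, 0, 0, 0],
  [-25, 0, 0, 0],
  [-25, 0, 0, 0],
  [-20, 0, 0, 0],
  [-10, 0, 0, 0],
  [-6, 0, 0, 0],
])

```text
clock: 5.67
position: [504.2, 38.6, 208.3]
ee_rot: [0.558, -0.434, -0.557, -0.436]
contact_force: [-0.9, -0.7, -5.0]
gripper_width: 35.3
```

```bash
python3 - <<'E'
from h import *
print("pink dial",onz("scene",(314,111),93),onz("side",(435,345),93), "column base",onz("scene",(325,130),28))
print("driver",onz("scene",(308,168),10),onz("scene",(331,218),10))
print("gaugedial z93",onz("scene",(425,181),93),onz("side",(240.5,300.75),93))
print("stylus z80",onz("scene",(398.7,167.4),80),onz("side",(275.7,312.1),80))
E
```

```text
pink dial [194.52508547 364.62008879  93.        ] [185.87350177 377.30573569  93.        ] column base [218.30925841 385.53040999  28.        ]
driver [269.50497998 246.45849053  10.        ] [427.71007792 143.64352727  10.        ]
gaugedial z93 [571.90564996 317.25167065  93.        ] [563.17258    327.76688296  93.        ]
stylus z80 [492.03387222 331.5191322   80.        ] [490.9605141  331.15598563  80.        ]
```

Request:
drive_tool([
  [0, 3, 15, 0],
  [0, 7, 30, 0],
  [0, 8, 36, 0],
  [0, 8, 36, 0],
  [0, 8, 36, 0],
  [0, 8, 36, 0],
  [0, 7, 36, 0],
  [0, 7, 36, 0],
  [0, 3, 15, 0],
  [0, 0, 0, 0],
])

```text
clock: 6.5
position: [377.9, 294.1, 205.8]
ee_rot: [-0.558, 0.434, 0.559, 0.433]
contact_force: [0.6, -1.6, -5.1]
gripper_width: 35.2
```

Request:
drive_tool([
  [0, 0, 0, 0],
  [0, 0, 0, 0],
])

```text
clock: 6.67
position: [379.2, 290.8, 206.1]
ee_rot: [-0.557, 0.436, 0.558, 0.434]
contact_force: [0.1, -0.5, -4.2]
gripper_width: 35.7
```

```bash
python3 snap.py wrist g1
```

```text
pos [379.2 290.8 206.1] zyaw 104.08 x [-0.002 -0.002 -1.   ] j [ 0.99  0.16 -0.38 -0.   -1.04 -0.75]
```

View pics/g1.png

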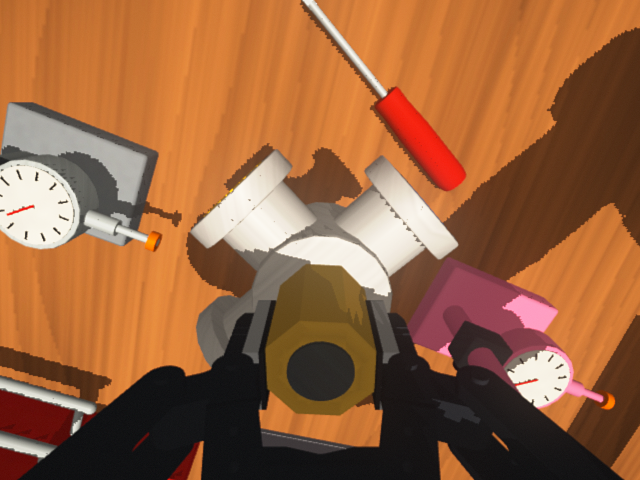

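```bash
python3 - <<'E'
from h import *
f=np.load("pics/g1.npz"); im=f["im"]
W=lambda u,z:onz("wrist",u,z,f)
yaw=lambda a,b:np.degrees(np.arctan2(*(b-a)[[1,0]]))
o=blobs(im,(5,170,100),(18,255,255),(140,225,170,255),10); print("orange",o)
h=cv2.cvtColor(im,cv2.COLOR_RGB2HSV)
m=cv2.inRange(h,(0,0,150),(179,70,255)); m[:, 90:]=0; m[:150]=0; m[260:]=0
c=max(cv2.findContours(m,0,2)[0],key=cv2.contourArea); e=cv2.fitEllipse(cv2.convexHull(c)); print("dial",e)
S=W(o[0][0],80); D=W(e[0],93); print("sty",S,"dial",D,"yaw",yaw(S,D),np.linalg.norm((D-S)[:2]))
# base front-left edges: points where grey becomes wood
g=cv2.inRange(h,(0,0,20),(179,60,255)); 
up=np.array([(x,np.argmax(g[85:200,x]>0)+85) for x in range(20,150,3)],float)
p,r=cv2.fitLine(up.astype(np.float32),cv2.DIST_HUBER,0,.01,.01).ravel()[:2],0
l=cv2.fitLine(up.astype(np.float32),cv2.DIST_HUBER,0,.01,.01).ravel()
print("base edge yaw", yaw(W(l[2:]+60*l[:2],28),W(l[2:]-60*l[:2],28)), "ref plunger yaw",yaw(W(np.array((158,242)),80),W(np.array((92,220)),80)))
print("scene+wrist tri stylus",tri([ray("wrist",o[0][0],f),ray("scene",(398.7,167.4)),ray("side",(275.7,312.1))]))
print("tri dial",tri([ray("wrist",e[0],f),ray("scene",(425,181)),ray("side",(240.5,300.75))]))
E
```

```text
orange [([155.5, 239.7], [0, 0, 30, 30, 804])]
dial ((32.17271041870117, 203.88778686523438), (80.27178955078125, 101.6685791015625), 127.88062286376953)
sty [491.69774908 330.68848538  80.        ] dial [569.2759185  319.31923113  93.        ] yaw -8.337473191269014 78.40683843467475
base edge yaw -8.158971445696828 ref plunger yaw -6.431867453090927
scene+wrist tri stylus (array([491.62242486, 331.03393265,  79.91890044]), [np.float64(0.3125143716757859), np.float64(0.6236133470016262), np.float64(0.6059957508938099)])
tri dial (array([569.24085248, 320.8699151 ,  88.83266974]), [np.float64(2.333834096728449), np.float64(1.3043057414381656), np.float64(3.4413625890063275)])
```

```bash
python3 - <<'E'
from h import *
f=np.load("pics/g1.npz"); im=f["im"]
W=lambda u,z:onz("wrist",np.array(u,float),z,f)
yaw=lambda a,b:np.degrees(np.arctan2(*(b-a)[[1,0]]))
h=cv2.cvtColor(im,cv2.COLOR_RGB2HSV)
print(h[239:242,140:168:3].tolist()[0])
m=cv2.inRange(h,(8,215,200),(22,255,255)); ys,xs=np.nonzero(m[225:255,140:170]); print(len(xs),xs.mean()+140,ys.mean()+225,xs.min()+140,xs.max()+140,ys.min()+225,ys.max()+225)
m=cv2.inRange(h,(0,0,150),(179,60,255)); m[:,78:]=0; m[:155]=0; m[252:]=0
c=max(cv2.findContours(m,0,2)[0],key=cv2.contourArea); e=cv2.convexHull(c)[:,0]; e=e[e[:,0]>2]; el=cv2.fitEllipse(e); print(el)
for u in ((155,241),(153,240)): print(W(u,80), yaw(W(u,80),W(el[0],93)), yaw(W(u,80),W((97,222),80)))
# plunger axis: midline of bright tube between cols 90..145
v=h[:,:,2].astype(int); s=h[:,:,1]
mid=[(x,np.mean(np.nonzero(s[210:245,x]<60)[0])+210) for x in range(112,144,2) if (s[210:245,x]<60).sum()>3]
print(mid[::4]); l=np.polyfit(*np.array(mid).T,1); print(l,yaw(W((142,np.polyval(l,142)),80),W((112,np.polyval(l,112)),80)))
E
```

```text
[[35, 12, 230], [30, 6, 237], [17, 28, 247], [17, 255, 254], [16, 255, 253], [15, 255, 254], [10, 160, 116], [12, 203, 177], [13, 184, 229], [13, 186, 224]]
157 151.05095541401275 241.31210191082803 145 158 232 251
((32.10529327392578, 203.75314331054688), (80.0438461303711, 101.99138641357422), 128.00770568847656)
[491.935822   331.77020626  80.        ] -9.200650646888013 -6.09208481487573
[493.41288788 331.3516882   80.        ] -9.068747337953003 -5.720935032366768
[(112, np.float64(226.0)), (120, np.float64(227.0)), (128, np.float64(225.0)), (136, np.float64(224.0))]
[-1.59846547e-04  2.26097474e+02] 14.010768266024295
```

Request:
drive_tool([
  [0, 0, 0, 7],
  [0, 0, 0, 7],
  [0, 0, 0, 7],
  [0, 0, 0, 7],
  [0, 0, 0, 7],
  [0, 0, 0, 7],
  [0, 0, 0, 7],
  [0, 0, 0, 7],
  [0, 0, 0, 7],
  [0, 0, 0, 4],
])

```text
clock: 7.55
position: [380.1, 290.4, 207.0]
ee_rot: [-0.223, 0.671, 0.222, 0.671]
contact_force: [-0.2, -0.6, -3.9]
gripper_width: 35.1
```

Request:
drive_tool([
  [0, 4, 5, 0],
  [10, 6, 8, 0],
  [15, 6, 8, 0],
  [18, 6, 8, 0],
  [18, 6, 8, 0],
  [15, 5, 8, 0],
  [10, 0, 0, 0],
  [6, 0, 0, 0],
  [0, 0, 0, 0],
  [0, 0, 0, 0],
])

```text
clock: 8.38
position: [395.8, 344.8, 115.3]
ee_rot: [-0.225, 0.67, 0.225, 0.67]
contact_force: [0.9, 1.2, -3.3]
gripper_width: 35.5
```

```bash
python3 snap.py wrist r1; python3 snap.py scene s1; python3 snap.py side d1; python3 - <<'E'
from h import *
f=np.load("pics/g1.npz"); r=R.from_quat(f["ee_rot"]).as_matrix()
print("hole in tool",r.T@(onz("wrist",(320,371),f["position"][2]+36,f)-f["position"]))
s=cv2.imread("pics/s1.png"); d=cv2.imread("pics/d1.png")
cr=lambda im,x,y,w,h:cv2.resize(im[y:y+h,x:x+w],(400,300),interpolation=cv2.INTER_CUBIC)
cv2.imwrite("pics/c2.png",np.hstack([cr(s,350,110,120,90),cr(d,220,240,120,90)]))
E
```

```text
pos [395.8 344.8 115.3] zyaw 37.12 x [-0.    -0.001 -1.   ] j [ 1.03  0.33 -0.39  0.   -0.84 -1.95]
pos [396.  345.2 115.9] zyaw 37.11 x [ 0.001  0.001 -1.   ] j [ 1.03  0.33 -0.39  0.   -0.84 -1.95]
pos [396.1 345.4 116.3] zyaw 37.11 x [ 0.001  0.002 -1.   ] j [ 1.03  0.33 -0.39  0.   -0.84 -1.95]
hole in tool [-35.99919921  -0.0507763   -0.62019336]
```

View pics/c2.png

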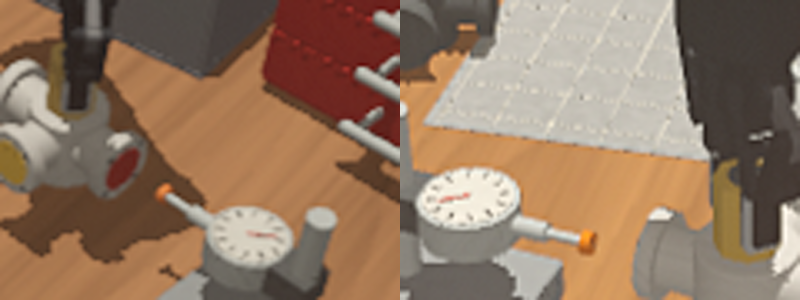

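```bash
python3 - <<'E'
from h import *
f=np.load("pics/s1.npz"); im=f["im"]
b=blobs(im,(0,120,40),(10,255,255),(378,148,396,174),10)+blobs(im,(168,120,40),(179,255,255),(378,148,396,174),10); print(b)
print("pred red",proj("scene",(455.4,336.7,82)),"z80",proj("scene",(455.4,336.7,80)),"y+3",proj("scene",(455.4,339.7,82)))
h=cv2.cvtColor(im,cv2.COLOR_RGB2HSV)
m=cv2.inRange(h,(5,190,150),(22,255,255))[155:185,390:420]; ys,xs=np.nonzero(m); print("orange",len(xs),xs.mean()+390,ys.mean()+155,"pred",proj("scene",(492,331.4,80)))
np.set_printoptions(precision=1,suppress=True)
# red centre in plane at u-dist 60 from axis
u=np.array([.990,-.139,0]); e,d=ray("scene",b[0][0]); t=(u@(np.array([396,345.1,0])+60*u-e))/(u@d); print("red on plane",e+t*d)
e,d=ray("scene",(xs.mean()+390,ys.mean()+155)); t=(u@(np.array([491.9,331.4,0])-e))/(u@d); print("sty on plane",e+t*d)
E
```

```text
[([386.3, 160.3], [4, 7, 10, 12, 70])]
pred red [387.52609213 159.4346568 ] z80 [387.42040949 160.04144014] y+3 [388.17983732 158.81416033]
orange 1 398.0 169.0 pred [398.66260993 167.41955604]
red on plane [454.7 332.1  81.9]
sty on plane [491.7 330.1  75.5]
```

Request:
drive_tool([
  [2, -2, 2, 0],
  [0, -5, 5, 0],
  [0, -6, 6, 0],
  [0, -5, 5, 0],
  [0, -2, 2, 0],
  [0, -2, 2, 0],
  [0, -2, 2, 0],
  [0, -2, 2, 0],
  [0, -2, 2, 0],
  [0, -2, 2, 0],
])

```text
clock: 9.37
position: [437.5, 339.2, 113.2]
ee_rot: [-0.225, 0.671, 0.225, 0.67]
contact_force: [-2.0, 0.9, -2.7]
gripper_width: 35.4
```

Request:
drive_tool([
  [0, -1, 1, 0],
  [0, -1, 1, 0],
  [0, 0, 0, 0],
  [0, 0, 0, 0],
  [0, 0, 0, 0],
])

```text
clock: 9.78
position: [440.2, 338.9, 113.2]
ee_rot: [-0.225, 0.671, 0.225, 0.67]
contact_force: [-1.9, -0.1, -2.6]
gripper_width: 35.2
```

```bash
python3 snap.py scene s2; python3 snap.py side d2; cat > sty.py <<'E'
import sys; from h import *
np.set_printoptions(precision=1,suppress=True)
def cen(t,roi):
    im=np.load(f"pics/{t}.npz")["im"] if t[-1]!="0" else np.load({"s0":"pics/scene0.npy","d0":"pics/side0.npy"}[t])
    x0,y0,x1,y1=roi; q=im[y0:y1,x0:x1].astype(float)
    w=np.clip(q[:,:,0]-1.35*q[:,:,1],0,None)*(cv2.inRange(cv2.cvtColor(im[y0:y1,x0:x1],cv2.COLOR_RGB2HSV),(4,200,110),(18,255,255))>0)
    Y,X=np.mgrid[y0:y1,x0:x1]; return (w*X).sum()/w.sum(),(w*Y).sum()/w.sum(),(w>0).sum()
u=np.array([.990,-.139,0])
for t in sys.argv[1:]:
    a=cen("s"+t,(390,155,425,185)); b=cen("d"+t,(255,300,290,322)); p,e=tri([ray("scene",a[:2]),ray("side",b[:2])]); print(t,np.array(a),np.array(b),p,np.array(e),"along u",u@p)
E
python3 sty.py 0 1 2; python3 - <<'E'
import cv2,numpy as np
s=cv2.imread("pics/s2.png"); d=cv2.imread("pics/d2.png")
cr=lambda im,x,y,w,h:cv2.resize(im[y:y+h,x:x+w],(400,300),interpolation=cv2.INTER_CUBIC)
cv2.imwrite("pics/c3.png",np.hstack([cr(s,370,130,80,60),cr(d,220,270,80,60)]))
E
```

```text
pos [440.2 338.9 113.2] zyaw 37.1 x [-0. -0. -1.] j [ 0.95  0.38 -0.32 -0.   -0.87 -1.87]
pos [440.2 338.8 113.2] zyaw 37.1 x [-0. -0. -1.] j [ 0.95  0.38 -0.32 -0.   -0.87 -1.87]
0 [nan nan  0.] [275.4 312.2  16. ] [nan nan nan] [nan nan] along u nan
1 [nan nan  0.] [275.3 312.2  14. ] [nan nan nan] [nan nan] along u nan
2 [nan nan  0.] [nan nan  0.] [nan nan nan] [nan nan] along u nansty.py:7: RuntimeWarning: invalid value encountered in scalar divide
  Y,X=np.mgrid[y0:y1,x0:x1]; return (w*X).sum()/w.sum(),(w*Y).sum()/w.sum(),(w>0).sum()
```

View pics/c3.png

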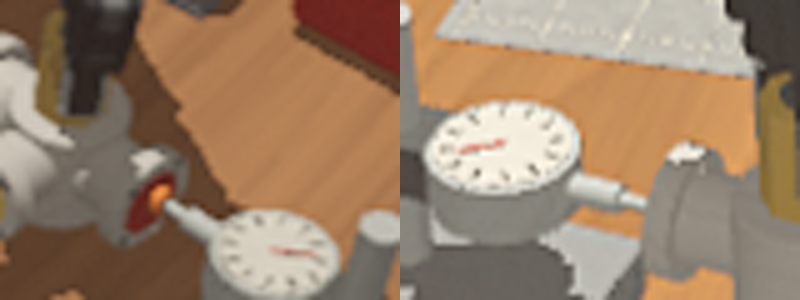

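```bash
python3 - <<'E'
from h import *
u=np.array([.990,-.139,0])
for k in (0,5,10,15): print(k,proj("scene",np.array([492,331.4,80])+k*u))
for t in ("s1","s2"):
    q=np.load(f"pics/{t}.npz")["im"][158:178,390:412].astype(float); h=cv2.cvtColor(q.astype(np.uint8),cv2.COLOR_RGB2HSV)
    m=(q[:,:,0]>190)&(q[:,:,0]-q[:,:,2]>120)&(q[:,:,0]-q[:,:,1]>70); ys,xs=np.nonzero(m); print(t,len(xs),xs.mean()+390,ys.mean()+158)
    m=(h[:,:,0]>3)&(h[:,:,0]<16)&(h[:,:,1]>185)&(h[:,:,2]>130);ys,xs=np.nonzero(m); print(t,len(xs),xs.mean()+390,ys.mean()+158)
E
```

```text
0 [398.66260993 167.41955604]
5 [400.21449528 168.4302716 ]
10 [401.77286026 169.44520722]
15 [403.33774554 170.46438941]
s1 6 398.6666666666667 166.66666666666666
s1 1 398.0 169.0
s2 7 401.7142857142857 168.42857142857142
s2 2 402.0 169.0
```

Request:
drive_tool([
  [0, 0, 0, 0],
  [0, 0, 0, 0],
  [0, 0, 0, 0],
  [0, 0, 0, 0],
  [0, 0, 0, 0],
])

```text
clock: 10.3
position: [440.4, 338.8, 113.2]
ee_rot: [-0.225, 0.67, 0.225, 0.67]
contact_force: [-1.4, -0.2, -4.2]
gripper_width: 35.2
```

Request:
drive_tool([
  [0, 2, -2, 0],
  [0, 5, -5, 0],
  [0, 7, -7, 0],
  [0, 7, -7, 0],
  [0, 5, -5, 0],
  [0, 2, -2, 0],
  [0, 0, 0, -6],
  [0, 0, 0, -7],
  [0, 0, 0, -7],
  [0, 0, 0, -7],
])

```text
clock: 11.13
position: [401.2, 344.8, 113.6]
ee_rot: [-0.377, 0.598, 0.377, 0.598]
contact_force: [-0.1, -0.0, -4.5]
gripper_width: 35.3
```

Request:
drive_tool([
  [0, 0, 0, -7],
  [0, 0, 0, -7],
  [0, 0, 0, -7],
  [0, 0, 0, -7],
  [0, 0, 0, -7],
  [0, 0, 0, -7],
  [0, 0, 0, -7],
  [0, 0, 0, -7],
  [0, 0, 0, -7],
  [0, 0, 0, 0],
])

```text
clock: 11.97
position: [401.2, 344.7, 113.5]
ee_rot: [0.634, -0.314, -0.633, -0.314]
contact_force: [0.3, -0.1, -5.2]
gripper_width: 35.6
```

Request:
drive_tool([
  [0, 0, 0, 0],
  [0, 0, 0, 0],
])

```text
clock: 12.13
position: [401.2, 344.6, 113.4]
ee_rot: [0.633, -0.316, -0.633, -0.316]
contact_force: [0.7, -0.3, -3.9]
gripper_width: 34.9
```

```bash
python3 snap.py scene s3; python3 snap.py wrist y1
```

```text
pos [401.2 344.6 113.4] zyaw 126.97 x [ 0.  0. -1.] j [ 1.02  0.34 -0.39  0.   -0.84 -0.37]
pos [401.2 344.5 113.4] zyaw 126.99 x [ 0.  0. -1.] j [ 1.02  0.34 -0.39  0.   -0.84 -0.37]
```

Request:
drive_tool([
  [0, -2, -2, 0],
  [0, -5, -5, 0],
  [0, -5, -5, 0],
  [0, -3, -3, 0],
  [0, -2, -2, 0],
  [0, -2, -2, 0],
  [0, -2, -2, 0],
  [0, -2, -2, 0],
  [0, -2, -2, 0],
  [0, -2, -2, 0],
])

```text
clock: 13.07
position: [438.9, 338.9, 113.2]
ee_rot: [-0.633, 0.315, 0.633, 0.315]
contact_force: [-1.9, -0.6, -3.8]
gripper_width: 35.2
```

Request:
drive_tool([
  [0, -1, -1, 0],
  [0, 0, 0, 0],
  [0, 0, 0, 0],
  [0, 0, 0, 0],
  [0, 0, 0, 0],
  [0, 0, 0, 0],
  [0, 0, 0, 0],
  [0, 0, 0, 0],
])

```text
clock: 13.73
position: [440.3, 338.8, 113.2]
ee_rot: [-0.633, 0.315, 0.633, 0.315]
contact_force: [-2.5, -1.0, -3.6]
gripper_width: 35.4
```

```bash
python3 snap.py scene s4; python3 snap.py wrist y2; python3 - <<'E'
from h import *
for t in ("s3","s4"):
    q=np.load(f"pics/{t}.npz")["im"][158:178,390:412].astype(float)
    m=(q[:,:,0]>190)&(q[:,:,0]-q[:,:,2]>120)&(q[:,:,0]-q[:,:,1]>70); ys,xs=np.nonzero(m); print(t,len(xs),xs.mean()+390,ys.mean()+158)
s=cv2.imread("pics/s4.png"); d=cv2.imread("pics/y2.png")
cv2.imwrite("pics/c4.png",np.hstack([cv2.resize(s[130:190,370:450],(400,300),interpolation=cv2.INTER_CUBIC),cv2.resize(d,(400,300))]))
E
```

```text
pos [440.3 338.8 113.2] zyaw 127.1 x [-0. -0. -1.] j [ 0.95  0.38 -0.32 -0.   -0.87 -0.3 ]
pos [440.3 338.8 113.2] zyaw 127.09 x [-0. -0. -1.] j [ 0.95  0.38 -0.32 -0.   -0.87 -0.3 ]
s3 6 398.6666666666667 166.66666666666666
s4 6 402.5 169.0
```

View pics/c4.png

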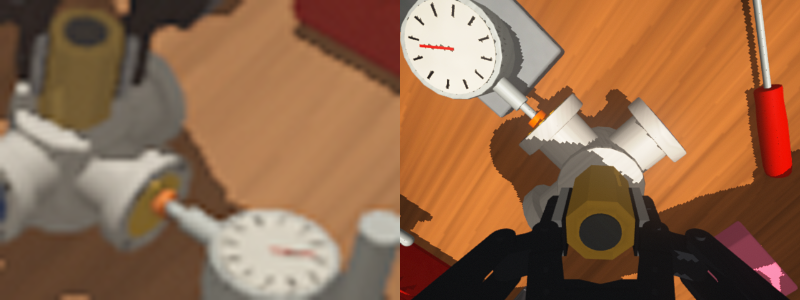

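Request:
drive_tool([
  [0, 2, 2, 0],
  [0, 5, 5, 0],
  [0, 7, 7, 0],
  [0, 7, 7, 0],
  [0, 5, 5, 0],
  [0, 2, 2, 0],
  [0, 0, 0, -6],
  [0, 0, 0, -7],
  [0, 0, 0, -7],
  [0, 0, 0, -7],
])

```text
clock: 14.67
position: [401.2, 344.9, 113.7]
ee_rot: [0.69, -0.156, -0.689, -0.156]
contact_force: [-0.1, 0.4, -3.2]
gripper_width: 35.2
```

Request:
drive_tool([
  [0, 0, 0, -7],
  [0, 0, 0, -7],
  [0, 0, 0, -7],
  [0, 0, 0, -7],
  [0, 0, 0, -7],
  [0, 0, 0, -7],
  [0, 0, 0, -7],
  [0, 0, 0, -7],
  [0, 0, 0, -7],
  [0, 0, 0, 0],
])

```text
clock: 15.5
position: [401.3, 344.8, 113.6]
ee_rot: [0.67, 0.226, -0.67, 0.226]
contact_force: [0.0, 0.4, -4.5]
gripper_width: 35.3
```

```bash
python3 snap.py scene s5; python3 snap.py side d5; python3 - <<'E'
from h import *
yaw=lambda a,b:np.degrees(np.arctan2(*(b-a)[[1,0]]))
for t in ("y2","y1"):
    f=np.load(f"pics/{t}.npz"); h=cv2.cvtColor(f["im"],cv2.COLOR_RGB2HSV)
    m=cv2.inRange(h,(0,0,130),(179,45,255)); m[170:]=0; m[:,170:]=0; m=cv2.morphologyEx(m,cv2.MORPH_OPEN,np.ones((25,25)))
    c=max(cv2.findContours(m,0,2)[0],key=cv2.contourArea)[:,0]; e=c[(c[:,0]>3)&(c[:,1]>3)]; el=cv2.fitEllipse(e)
    o=cv2.inRange(h,(5,225,200),(20,255,255)); o[:150]=0;o[230:]=0;o[:,:180]=0;o[:,250:]=0; ys,xs=np.nonzero(o)
    D=onz("wrist",el[0],93,f); S=onz("wrist",(xs.mean(),ys.mean()),82,f) if len(xs) else D; print(t,el,len(xs),D,S,yaw(S,D))
E
```

```text
pos [401.3 344.8 113.6] zyaw -142.75 x [ 0.001  0.001 -1.   ] j [ 1.02  0.34 -0.39  0.   -0.84  1.2 ]
pos [401.3 344.8 113.5] zyaw -143.01 x [ 0.001  0.001 -1.   ] j [ 1.02  0.34 -0.39  0.   -0.84  1.2 ]
y2 ((86.71286010742188, 69.71439361572266), (96.46670532226562, 115.64849090576172), 116.94894409179688) 268 [569.10935031 315.66873073  93.        ] [505.04810358 328.84567871  82.        ] -11.623223894721871
y1 ((149.00172424316406, 71.094970703125), (25.02532958984375, 42.5423698425293), 17.091440200805664) 4 [510.93567982 307.46847034  93.        ] [460.74630645 325.72122057  82.        ] -19.985192609449296
```

Request:
drive_tool([
  [0, 2, -2, 0],
  [0, 5, -5, 0],
  [0, 5, -5, 0],
  [0, 3, -3, 0],
  [0, 2, -2, 0],
  [0, 2, -2, 0],
  [0, 2, -2, 0],
  [0, 2, -2, 0],
  [0, 2, -2, 0],
  [0, 2, -2, 0],
])

```text
clock: 16.43
position: [438.9, 339.0, 113.2]
ee_rot: [-0.67, -0.225, 0.671, -0.225]
contact_force: [-2.3, -0.2, -4.1]
gripper_width: 35.6
```

Request:
drive_tool([
  [0, 0.5, -0.5, 0],
  [0, 0, 0, 0],
  [0, 0, 0, 0],
  [0, 0, 0, 0],
  [0, 0, 0, 0],
  [0, 0, 0, 0],
  [0, 0, 0, 0],
  [0, 0, 0, 0],
])

```text
clock: 17.1
position: [439.7, 338.9, 113.2]
ee_rot: [-0.67, -0.225, 0.671, -0.225]
contact_force: [-1.8, -0.6, -2.8]
gripper_width: 35.5
```

```bash
python3 snap.py scene s6; python3 snap.py wrist b2; python3 - <<'E'
from h import *
for t in ("s5","s6"):
    q=np.load(f"pics/{t}.npz")["im"][158:178,390:412].astype(float)
    m=(q[:,:,0]>190)&(q[:,:,0]-q[:,:,2]>120)&(q[:,:,0]-q[:,:,1]>70); ys,xs=np.nonzero(m); print(t,len(xs),xs.mean()+390,ys.mean()+158)
s=cv2.imread("pics/s6.png"); d=cv2.imread("pics/b2.png")
cv2.imwrite("pics/c5.png",np.hstack([cv2.resize(s[130:190,370:450],(400,300),interpolation=cv2.INTER_CUBIC),cv2.resize(d,(400,300))]))
E
```

```text
pos [439.7 338.9 113.2] zyaw -142.91 x [-0. -0. -1.] j [ 0.95  0.38 -0.32 -0.   -0.87  1.27]
pos [439.7 338.9 113.2] zyaw -142.9 x [-0. -0. -1.] j [ 0.95  0.38 -0.32 -0.   -0.87  1.27]
s5 6 398.6666666666667 166.66666666666666
s6 7 402.0 169.0
```

View pics/c5.png

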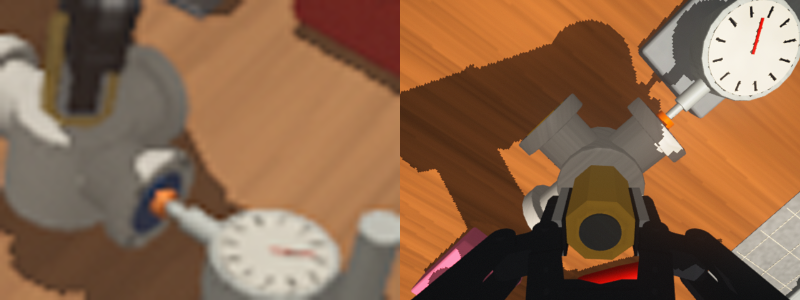

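Request:
drive_tool([
  [0, -2, 2, 0],
  [0, -5, 5, 0],
  [0, -9, 9, 0],
  [0, -10, 10, 0],
  [0, -7, 7, 0],
  [-12, -4, 4, 0],
  [-25, 0, 0, 7],
  [-30, 0, 0, 7],
  [-25, 0, 0, 7],
  [-12, 0, 0, 7],
])

```text
clock: 18.03
position: [388.7, 348.1, 221.6]
ee_rot: [0.707, 0.057, -0.703, 0.052]
contact_force: [0.7, 1.3, -4.2]
gripper_width: 35.7
```

Request:
drive_tool([
  [0, 0, 0, 7],
  [0, 0, 0, 7],
  [0, 0, 0, 7],
  [0, 0, 0, 7],
  [0, 0, 0, 7],
  [0, 0, 0, 7],
  [0, 0, 0, 7],
  [0, 0, 0, 7],
  [0, 0, 0, 7],
  [0, 0, 0, 7],
])

```text
clock: 18.87
position: [387.4, 346.7, 217.5]
ee_rot: [0.609, -0.359, -0.609, -0.36]
contact_force: [-0.7, 0.5, -3.9]
gripper_width: 35.0
```

Request:
drive_tool([
  [0, 0, 0, 7],
  [0, 0, 0, 7],
  [0, 0, 0, 7],
  [0, 0, 0, 7],
  [0, 0, 0, 7],
  [0, 0, 0, 7],
  [0, 0, 0, 7],
  [0, 0, 0, 7],
  [0, 0, 0, 7],
  [0, 0, 0, 7],
])

```text
clock: 19.7
position: [387.5, 346.7, 217.6]
ee_rot: [-0.292, 0.643, 0.292, 0.644]
contact_force: [-0.1, 0.2, -5.1]
gripper_width: 35.6
```

```bash
python3 - <<'E'
from h import *
def X(c):
    c=np.array(c,float); L=lambda a,b:np.cross([*a,1],[*b,1]); p=np.cross(L(c[0],c[2]),L(c[1],c[3])); return p[:2]/p[2]
s=X([[247,329],[174,384],[236,470],[309,402]]); d=X([[274,213],[334,223],[353,194],[296,185]])
print(s,d,tri([ray("scene",s),ray("side",d)]))
st=arm.read_state(); r=R.from_quat(st["ee_rot"]).as_matrix(); print(st["position"],np.degrees(np.arctan2(r[1,2],r[0,2])),st["joints"])
print("bottle",onz("scene",(452,295),0),"rough",onz("scene",(408,325),34),"grease",onz("scene",(375,378),100),"brown",onz("scene",(132,315),100))
E
```

```text
[242.00187178 393.06691624] [314.30612245 203.30612245] (array([ 560.42394304, -299.03751759,    8.18473277]), [np.float64(1.0379527742208141), np.float64(1.0379527742209143)])
[387.4508597  346.68239372 217.55670317] 48.79844479630942 [ 1.04243220e+00  2.16479984e-01 -2.69689653e-01  1.72487636e-04
 -1.08310373e+00 -1.76161560e+00]
bottle [762.57996801 141.06148749   0.        ] rough [7.30734267e+02 2.31426924e-01 3.40000000e+01] grease [ 748.39375537 -155.20377222  100.        ] brown [ 333.78930202 -338.72536485  100.        ]
```

Request:
drive_tool([
  [0, -10, -9, 0],
  [0, -20, -18, 0],
  [0, -28, -25, 0],
  [0, -28, -25, 0],
  [0, -28, -25, 0],
  [0, -28, -25, 0],
  [0, -28, -25, 0],
  [0, -28, -25, 0],
  [0, -28, -25, 0],
  [0, -28, -25, 0],
])

```text
clock: 20.53
position: [430.6, 6.5, 217.8]
ee_rot: [-0.295, 0.642, 0.295, 0.643]
contact_force: [0.5, 1.0, -3.8]
gripper_width: 35.2
```

Request:
drive_tool([
  [0, -28, -25, 0],
  [0, -28, -25, 0],
  [0, -28, -25, 0],
  [0, -28, -20, 0],
  [0, -20, -18, 0],
  [0, -10, -9, 0],
  [0, 0, 0, 0],
  [0, 0, 0, 0],
  [0, 0, 0, 0],
])

```text
clock: 21.28
position: [458.3, -176.3, 217.3]
ee_rot: [-0.294, 0.643, 0.294, 0.643]
contact_force: [0.4, 0.5, -3.6]
gripper_width: 35.3
```

```bash
python3 snap.py wrist t1
```

```text
pos [ 458.3 -176.3  217.3] zyaw 49.16 x [ 0.  0. -1.] j [-0.04  0.17 -0.33 -0.   -1.07 -0.68]
```

View pics/t1.png

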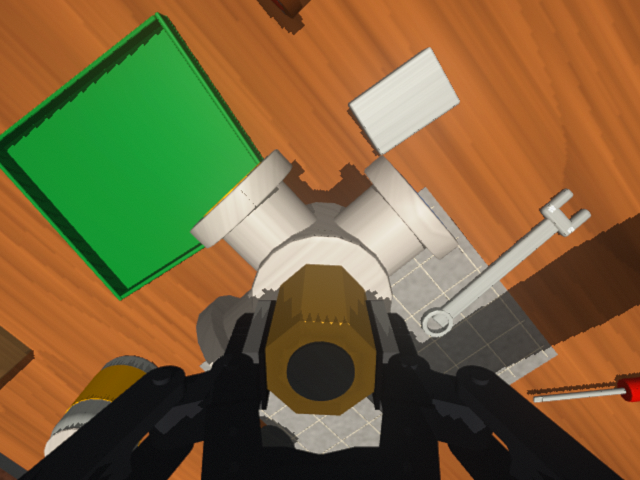

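```bash
python3 - <<'E'
from h import *
f=np.load("pics/t1.npz"); P=np.array([onz("wrist",u,22,f) for u in ((160,14),(0,137),(121,299),(263,158))])
print(P.round(1),(P[0]+P[2])/2,(P[1]+P[3])/2,np.linalg.norm(P-np.roll(P,1,0),axis=1))
c=np.append(((P[0]+P[2])/2)[:2],0)
# floor: inner floor corners seen
st=arm.read_state(); r=R.from_quat(st["ee_rot"]).as_matrix()
for c in (c,np.array([560.4,-299,0])): print(c,"tool shift",(r.T@(c-st["position"])).round(1))
E
```

```text
[[ 455.5 -364.1   22. ]
 [ 623.9 -390.3   22. ]
 [ 665.3 -227.3   22. ]
 [ 471.1 -235.3   22. ]] [ 560.41376969 -295.67928955   22.        ] [ 547.49049427 -312.80709959   22.        ] [129.74673531 170.40100381 168.23522746 194.3791029 ]
[ 560.41376969 -295.67928955    0.        ] tool shift [ 217.4 -155.4  -24. ]
[ 560.4 -299.     0. ] tool shift [ 217.4 -157.5  -26.5]
```

Request:
drive_tool([
  [0, -12, -2, 0],
  [0, -25, -4, 0],
  [0, -35, -6, 0],
  [0, -35, -6, 0],
  [0, -30, -4.5, 0],
  [0, -14, -2, 0],
  [0, -5.5, -1, 0],
  [10, 0, 0, 0],
  [0, 0, 0, 0],
  [0, 0, 0, 0],
])

```text
clock: 22.17
position: [559.2, -297.2, 206.1]
ee_rot: [-0.293, 0.644, 0.295, 0.642]
contact_force: [-0.5, 0.4, -4.0]
gripper_width: 35.5
```

Request:
drive_tool([
  [15, 0, 0, 0],
  [25, 0, 0, 0],
  [25, 0, 0, 0],
  [25, 0, 0, 0],
  [18, 0, 0, 0],
  [12, 0, 0, 0],
  [6, 0, 0, 0],
  [3, 0, 0, 0],
  [0, 0, 0, 0],
  [0, 0, 0, 0],
])

```text
clock: 23.0
position: [561.3, -298.7, 79.7]
ee_rot: [-0.295, 0.642, 0.293, 0.644]
contact_force: [1.0, 0.4, -4.0]
gripper_width: 35.2
```

Request:
drive_tool([
  [0, 0, 0, 0],
  [0, 0, 0, 0],
])

```text
clock: 23.17
position: [561.1, -298.7, 79.5]
ee_rot: [-0.294, 0.643, 0.293, 0.644]
contact_force: [-0.5, 0.0, -3.8]
gripper_width: 35.1
```

Now slow lowering, watching the force.

Request:
drive_tool([
  [1, 0, 0, 0],
  [1, 0, 0, 0],
  [1, 0, 0, 0],
  [1, 0, 0, 0],
  [0.5, 0, 0, 0],
  [0.5, 0, 0, 0],
  [0.5, 0, 0, 0],
  [0, 0, 0, 0],
  [0, 0, 0, 0],
])

```text
clock: 23.92
position: [560.4, -298.6, 72.8]
ee_rot: [-0.294, 0.643, 0.294, 0.643]
contact_force: [-0.1, -0.7, -3.2]
gripper_width: 35.1
```

Request:
drive_tool([
  [0.5, 0, 0, 0],
  [0.5, 0, 0, 0],
  [0, 0, 0, 0],
  [0, 0, 0, 0],
])

```text
clock: 24.25
position: [560.5, -298.6, 72.3]
ee_rot: [-0.294, 0.643, 0.294, 0.643]
contact_force: [-0.6, 1.3, -0.7]
gripper_width: 35.3
```

Request:
drive_tool([
  [0.5, 0, 0, 0],
  [0.5, 0, 0, 0],
  [0, 0, 0, 0],
  [0, 0, 0, 0],
])

```text
clock: 24.58
position: [560.5, -298.6, 72.2]
ee_rot: [-0.294, 0.643, 0.294, 0.643]
contact_force: [-2.4, 1.5, 5.5]
gripper_width: 35.6
```

Request:
drive_tool([
  [0, 0, 0, 0],
  [0, 0, 0, 0],
  [0, 0, 0, 0],
  [0, 0, 0, 0],
  [0, 0, 0, 0],
  [0, 0, 0, 0],
  [0, 0, 0, 0],
  [0, 0, 0, 0],
  [0, 0, 0, 0],
], grip=80)

```text
clock: 25.33
position: [560.5, -298.6, 70.8]
ee_rot: [-0.294, 0.643, 0.294, 0.643]
contact_force: [-0.1, 0.3, -0.3]
gripper_width: 80.1
```

Request:
drive_tool([
  [-4, 0, 0, 0],
  [-10, 0, 0, 0],
  [-20, 0, 0, 0],
  [-30, 0, 0, 0],
  [-35, 0, 0, 0],
  [-35, 0, 0, 0],
  [-15, -20, 0, 0],
  [0, 0, 0, 0],
  [0, 0, 0, 0],
  [0, 0, 0, 0],
])

```text
clock: 26.17
position: [574.6, -311.2, 219.0]
ee_rot: [-0.293, 0.644, 0.294, 0.643]
contact_force: [-0.3, -0.5, -0.4]
gripper_width: 79.8
```

```bash
python3 snap.py wrist f1; python3 snap.py scene s9; python3 snap.py side d9; python3 - <<'E'
import cv2,numpy as np
a=cv2.resize(cv2.imread("pics/f1.png"),(400,300)); b=cv2.imread("pics/s9.png"); c=cv2.imread("pics/d9.png")
r=lambda im:cv2.resize(im,(400,300),interpolation=cv2.INTER_CUBIC)
cv2.imwrite("pics/fin.png",np.vstack([np.hstack([a,r(b[315:480,150:370])]),np.hstack([r(b),r(c[120:345,150:450])])]))
E
```

```text
pos [ 574.6 -311.2  219. ] zyaw 49.07 x [-0.002  0.001 -1.   ] j [-0.25  0.44  0.07 -0.   -1.2  -0.46]
pos [ 574.4 -311.1  218.5] zyaw 49.09 x [-0.003  0.001 -1.   ] j [-0.25  0.44  0.07 -0.   -1.2  -0.46]
pos [ 574.4 -311.1  218.4] zyaw 49.1 x [-0.003  0.001 -1.   ] j [-0.25  0.44  0.07 -0.   -1.2  -0.46]
```

View pics/fin.png

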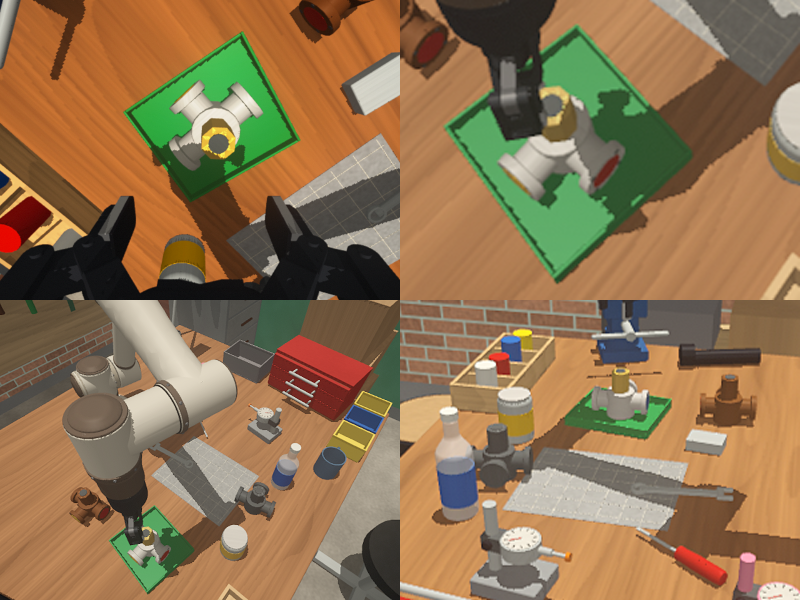

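```bash
python3 - <<'E'
from h import *
f=np.load("pics/f1.npz"); k=1.6
P=np.array([onz("wrist",(x*k,y*k),22,f) for x,y in((242,33),(125,110),(190,200),(299,139))])
print("tray",P.mean(0),"neck",onz("wrist",(218*k,143*k),107,f))
m=lambda a,b,roi:[round(float(np.abs(a.astype(int)-b.astype(int))[y0:y1,x0:x1].mean()),1) for x0,y0,x1,y1 in roi]
print(m(np.load("pics/side0.npy"),np.load("pics/d9.npz")["im"],[(325,255,405,275),(325,290,400,335),(172,200,210,285),(205,210,250,262),(220,185,250,225)]))
E
```

```text
tray [ 560.85170947 -297.99550176   22.        ] neck [ 559.51027004 -298.95703652  107.        ]
[42.1, 22.5, 1.7, 1.9, 1.6]
```

```bash
python3 -c "
from bench import arm
print(arm.job_done())"
```

```text
the job is handed in; nothing more can be done
None
```

The job is handed in at about 26 s of the 69 s allowed. I gripped the valve body by its neck and pressed it on the gauge in the order red, yellow, blue. It now stands upright in the middle of the tray, released, with the arm clear.

- **Presses:** each face was held at least 0.6 s. Judged by how far the stylus button moved in the scene camera, the depths were roughly 9.5 mm (red), 12 mm (yellow) and 10–11 mm (blue). That is good to only 1–2 mm. The force read about 2 N each time, up to 2.5 N on yellow, so the plunger was never near its stop.
- **Squareness:** I set the faces to a gauge direction of −8°, from the base edge and from the dial and stylus positions. The estimates spread from −6° to −9°. I left out three readings, of −12°, −20° and +14°, which came from bad fits. A rough pixel check of the yellow contact, not corrected for perspective, came out about 12° off square, and I did not follow it up.
- **Placing:** I lowered in 0.5 mm steps until the force showed the tray floor carrying the part, then opened. The last wrist picture puts the neck axis within about 2 mm of the tray centre.
- **Other objects:** in the last side view the bottle, rough valve and grease can areas were unchanged. The pixel check for the wrench and screwdriver disagreed. I put that down to shadows, because by eye the wrench lies where it was; the screwdriver I did not compare closely.

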